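# Hold the tube carrier out over the reader

### The job

Slide the blue tube carrier board straight out sideways along the top of the aluminium heater block, without lifting it off or letting it tip, towards the reader whose glowing window is uncovered (not the one under the grey dust cap), until the board's leading end is level with that reader's orange marker blade. That far out it would tip by itself, so finish while still holding the board, flat and still, in line with the block, and do not disturb the tip box, the amber jar or the small tube block.

Things in the scene. Friction and masses are not known exactly. Their poses are not given: they have to be found in the camera images.
- board: Blue plastic carrier board, 60 (x) x 300 (y) x 20 (z) mm, 0.28 to 0.56 kg, balanced at its middle; loose on the heater's top, long axis roughly along the heater's y. Origin: centre of its underside; z up. A white grip post, 20 x 20 mm, 45 mm high, faces along board x and y, stands in the middle of its top; light-green caps 7 mm high near both ends, 75 to 143 mm from the middle.
- grip (a point): Centre of the grip post where it can be gripped, 25 mm above the board's top (45 mm above its underside).
- end_left (a point): Top edge of the board's end at board +y (150 mm from the middle), on its centre line.
- end_right (a point): Top edge of the board's end at board -y (150 mm from the middle), on its centre line.
- heater: Heater block, fixed: aluminium, 130 (x) x 200 (y) mm, flat top 90 mm above the bench, on a black base 150 x 190 x 30 mm. Origin: centre of its underside; z up. The board slides out along its y, to + or -, past its edge 100 mm from the centre.
- open_reader: The reader to use: fixed white box 40 mm high, 90 mm along y, in x from -60 to +90 mm, with a cyan glowing window 44 x 60 mm on top; axes parallel to the heater's. It stands beyond one of the heater's two ends (+y or -y). Origin: underside, below the window's centre.
- open_mark (a point): Marker of that reader: top of an upright orange blade (30 mm in x, 4 mm thick in y, top 125 mm above the bench, on a dark post) beside the board's path on its +x side, about 20 mm clear of it. The board's leading end must be level with it along the heater's y: 165 to 195 mm beyond the block's edge.
- capped_reader: The same kind of reader with its own orange blade, at the other end of the heater; its window is hidden under a grey dust cap with a black knob, whose top is 66 mm above the bench. Not to be used. Origin: underside, below the cap's centre.
- tip_box: Bystander: blue and clear box of pipette tips, 85 x 120 x 58 mm, loose on the bench. Origin: centre of its underside.
- amber_jar: Bystander: amber jar, 60 mm in diameter, 85 mm high, loose on the bench. Origin: centre of its underside.
- tube_block: Bystander: small aluminium block 50 x 70 x 30 mm with three green tubes standing out of it to 50 mm above the bench, loose on the bench. Origin: centre of its underside.
Not all that is in view belongs to the job. What is shaped like the open_reader but green or pink is not meant.

How it is judged (in metres and radians):
At the end, for the whole second after the job is handed in: Leading end level with the uncovered reader's blade within 6 mm; board within 20 mm and 0.1 rad of the block's centre line, tilt under 0.06 rad, underside within 7 mm of the block's top height, still, not leaning on the reader, fingers holding it with over 1 N (((y of end_left in the frame of open_mark between -0.006 and 0.006 m and y of open_mark in the frame of heater above 0.1 m) or (y of end_right in the frame of open_mark between -0.006 and 0.006 m and y of open_mark in the frame of heater below -0.1 m)) and x of board in the frame of heater between -0.02 and 0.02 m and angle between the y axis of board and the y axis of heater, either way round below 0.1 rad and angle between board's own z axis and vertical below 0.06 rad and z of board in the frame of heater between 0.083 and 0.097 m and contact force between the fingers and board above 1 N and linear speed of board below 0.01 m/s and contact force between board and open_reader below 0.3 N); the arm keeps its last pose, push and grip.
It fails at once if the board is lifted off the block by more than 15 mm (z of board in the frame of heater above 0.105 m).
It fails at once if the board tips by more than 0.15 rad (angle between board's own z axis and vertical above 0.15 rad).
It fails at once if the tip box is moved by more than 20 mm (distance of tip_box from where it was at the start of the episode above 0.02 m).
It fails at once if the amber jar is moved by more than 20 mm (distance of amber_jar from where it was at the start of the episode above 0.02 m).
It fails at once if the small tube block is moved by more than 20 mm (distance of tube_block from where it was at the start of the episode above 0.02 m).
It also fails if it takes over 32 s, if anything falls off the work surface, if the arm or the gripper's body presses on something with over 40 N, if the wrist force passes 120 N, or if a joint passes its speed limit or range.

### The arm

A 6-joint arm with a two-finger parallel gripper is mounted at the origin on the work surface. World frame = base frame: x ahead of the robot, y to its left, z up, the work surface at z = 0. Lengths are in mm, angles in degrees, forces in N, time in s.
With the tool pointing down it reaches from about 325 to 925 mm from the base axis. Payload 3.1 kg.
Tool frame: the origin (TCP) lies at the very end of the fingers, on their centre line; the grasp point (between the pads) lies grasp_offset behind it (grasp_offset is the distance from the TCP to the grasp point, in mm); z points along the fingers, y is the line along which they close (so a half turn about z gives the same grasp; the last joint's range is limited). The gripper opens to 85 mm and grips with 20 to 120 N. Pads are 22 mm wide; open, the fingers measure 114 mm over their backs; the gripper's body (76 mm by 85 mm) begins 54 mm behind the grasp point. The pads swing forward as they close: fully open they stand 13 mm farther back than shut.
Start: joints at [56.711, 12.427, 92.441, -0, 75.132, -6.429], TCP at [282.37, 557.59, 231.3] pointing down, gripper open.
Joint ranges: [-157.48, 157.48], [-44.54, 120.13], [17.64, 146.25], [-64.5, 244.5], [7.68, 150.69], [-147.95, 147.95]. Speed limits (degrees/s): [159.86, 159.86, 180, 180, 180, 180].

### API

Orientations are given as [roll, pitch, yaw] about the fixed x, y, z axes, in that order (R = Rz(yaw) Ry(pitch) Rx(roll)).
In Python, from station import * gives the robot as it stands. Calls block until the motion is done:
- goto(position, orientation): joint-space move of the TCP to a pose.
- move_l(position, attitude=None, speed=150): straight line of the TCP; attitude=None keeps the orientation; speed is the mean speed in mm/s.
- move_j(angles): joint-space move.
- grip(opening, squeeze=None): finger opening in mm; squeeze is the grip in N (None keeps the last); returns when the fingers have stopped.
- wait(seconds).
- solve_ik(position, orientation): joint angles nearest the present ones, or None.
- get_obs(): the state.
- get_image(name): name is "side" or "top" or "wrist"; returns the picture (420x560x3 uint8, red, green, blue); there is no depth.
- get_calibration(name): a dict with "fx", "fy", "cx", "cy" (pixels), "D" ([k1, k2, p1, p2, k3] as OpenCV has them; the pictures are not rectified), "R" (3x3) and "t" (3): a world point X has camera coordinates R X + t; the wrist camera has in their place "mount" (4x4, takes a point from camera to tool coordinates, whose origin is the TCP and whose axes are the flange's). Camera axes: x right, y down, z forward; pixel columns grow to the right and rows downward; lengths in mm; the calibration is good to about 2 mm. A picture is of the moment at which its call begins: read the wrist's pose just before it. get_calibration takes no time and is no camera call.
A pose or a line that the arm cannot do raises Unreachable and nothing moves.
- sign_off(): hands the job in; it is judged then, once.
Trained networks look in the newest picture that a camera, given by its name, has taken for a name from the list of things; names that differ only in an ending like _2 or _b are one class to them, and where a whole thing is asked for, a point or a joint stands for the part that bears it (a point fixed in the world has none). Each returns a list of dicts, best first, with "score" (0 to 1); they miss things now and then, are a little off and sometimes report something else, mostly with a low value. They report only what shows in the picture. A call takes as long as a camera call. They do not tell look-alikes from the thing itself.
- spot_in(name, camera): "extent" ([centre column, centre row, width, height] in pixels, round what is visible of it).
- regions_of(name, camera): "region" (420x560 bool, what is visible of it) and "extent" ([centre column, centre row, width, height] in pixels, round what is visible of it).
The state is a dict: "t": time; "joint_pos": joint angles; "qvel": joint speeds; "effort": joint torques, N m; "tcp_pos": TCP position; "ee_rot": TCP orientation; "wrist_force": force on the tool from outside, world axes, zero at the start; "moment": the same for the moment, N m; "grip_width": finger opening in mm; "grip_force": force on a finger pad.
Only numpy, scipy, OpenCV 4.12 (cv2) and the standard library are available. Lean on these libraries where they do the work, as an engineer would, in place of code of your own. Each camera call takes 0.05 s, during which the arm holds its last target. There are 200 camera calls.

## Working session

There is one attempt and no reset: what is moved stays moved. The work goes in short steps, each a Python script; the robot and the scene stay as the last script left them, time stands still between calls to the robot, and variables do not carry over. Pictures are saved under pics/ and viewed, at most 10 in all, crops included, and the job is handed in when it is done.

```bash
mkdir -p pics; ls
python3 - <<'E'
from station import *
import cv2
o=get_obs();print({k:o[k] for k in o})
try: print(grasp_offset)
except Exception as e: print(e)
for n in("top","side"):
    cv2.imwrite(f"pics/{n}0.png",get_image(n)[:,:,::-1]);c=get_calibration(n);print(n,c)
    for k in("board","open_reader","open_mark","capped_reader","heater"):
        try:
            for d in spot_in(k,n)[:3]:print(k,[round(float(v)) for v in d["extent"]],d["score"])
        except Exception as e: print(k,e)
E
```

```text
pics
{'t': 0.0, 'joint_pos': array([ 5.67106378e+01,  1.24755946e+01,  9.25301205e+01,  1.05677480e-03,
        7.51307083e+01, -6.42797075e+00]), 'qvel': array([-0.09315443,  0.02375609, -0.00773686,  0.01296243, -0.11382153,
       -0.01264994]), 'effort': array([ 1.37755364e-05, -3.96855962e+01, -3.03849435e+01, -1.97347449e-04,
        9.93090158e-03, -1.08559553e-05]), 'tcp_pos': array([281.91300236, 556.89041867, 229.96588596]), 'ee_rot': array([-1.79864549e+02, -1.62874603e-02,  1.53138317e+02]), 'wrist_force': array([-0.17310328, -0.18590525,  0.21022205]), 'moment': array([-0.02546886,  0.04326158,  0.02989951]), 'grip_force': 0.0, 'grip_width': 85.04453809443433}
18.700000000000003
top {'fx': 409.311108728194, 'fy': 409.311108728194, 'cx': 278.1990082089162, 'cy': 219.4583519816739, 'D': array([-0.09364502,  0.        ,  0.        ,  0.        ,  0.        ]), 'R': array([[ 0.02843113, -0.99958199, -0.00524608],
       [-0.99322817, -0.02765819, -0.11283987],
       [ 0.1126476 ,  0.00841872, -0.99359934]]), 't': array([-62.72011321, 625.38541508, 985.08749243])}
board [253
[... 359 characters left out ...]
de {'fx': 521.4791692924755, 'fy': 521.4791692924755, 'cx': 271.7153239725673, 'cy': 208.1503306401596, 'D': array([-0.08088686,  0.        ,  0.        ,  0.        ,  0.        ]), 'R': array([[-0.99845481, -0.05196133, -0.01969789],
       [-0.02431956,  0.72731462, -0.68587317],
       [ 0.04996545, -0.68433433, -0.72745445]]), 't': array([ 603.04416971,  144.03811309, 1316.51632763])}
board [284, 238, 31, 99] 0.71
open_reader [276, 176, 57, 43] 0.97
open_reader [340, 147, 49, 39] 0.88
open_reader [257, 136, 51, 39] 0.62
open_mark [256, 134, 48, 46] 0.9
open_mark [338, 146, 56, 42] 0.72
open_mark [277, 173, 54, 42] 0.67
capped_reader [282, 361, 70, 48] 0.66
heater [285, 249, 61, 86] 0.81
```

```bash
python3 -c "
import cv2
a=cv2.imread('pics/top0.png')[90:390,80:480];cv2.imwrite('pics/topc.png',cv2.resize(a,(800,600),interpolation=3))
a=cv2.imread('pics/side0.png')[100:400,100:500];cv2.imwrite('pics/sidec.png',cv2.resize(a,(800,600),interpolation=3))"
```

```text
(no output)
```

View pics/topc.png

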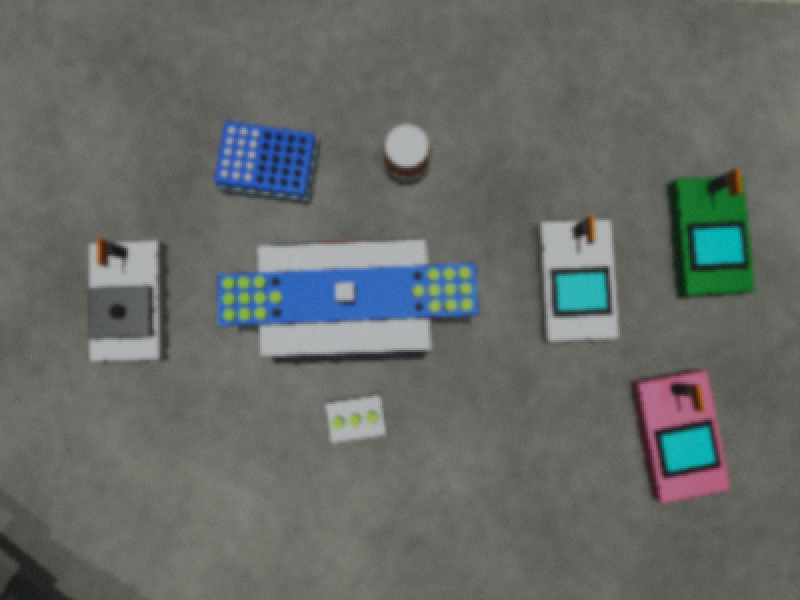

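View pics/sidec.png

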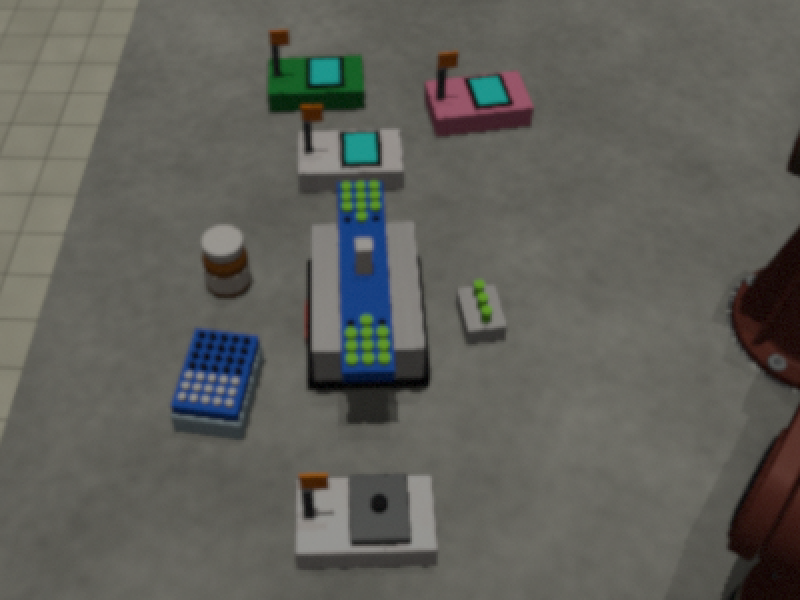

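Uncovered white reader is on the right in the top picture, i.e. the -y side: window at about crop (580,291), blade (591,229). The capped reader is at the left. The board lies across the heater with its post at (345,291).

```bash
cat > h.py <<'E'
import numpy as np, cv2
from scipy.spatial.transform import Rotation as Ro
from station import *
def ray(uv,n,o=None):
    c=get_calibration(n)
    K=np.array([[c["fx"],0,c["cx"]],[0,c["fy"],c["cy"]],[0,0,1.]])
    p=cv2.undistortPoints(np.array(uv,float).reshape(-1,1,2),K,c["D"]).reshape(-1,2)
    d=np.c_[p,np.ones(len(p))]
    if n=="wrist":
        T=Ro.from_euler("xyz",o["ee_rot"],degrees=True).as_matrix();M=np.array(c["mount"])
        return T@M[:3,3]+o["tcp_pos"],d@(T@M[:3,:3]).T
    return -c["R"].T@c["t"],d@c["R"]
def at_z(uv,z,n,o=None):
    C,d=ray(uv,n,o); return C+d*((z-C[2])/d[:,2])[:,None]
E
python3 - <<'E'
from h import *
np.set_printoptions(precision=1,suppress=True)
cr=lambda a,o:(np.array(a,float)+.5)/2-.5+o
T=lambda a,z:print(at_z(cr(a,[80,90]),z,"top")[:,:2].tolist())
S=lambda a,z:print(at_z(cr(a,[100,100]),z,"side")[:,:2].tolist())
T([[345,291]],155);T([[218,300],[477,288.5]],110);T([[258,246],[427,240],[431,349],[260,356]],90);T([[592,229]],125);T([[581,291]],40)
S([[364,239]],155);S([[361,181],[367,378]],110);S([[312,222],[415,222],[424,376],[312,378]],90);S([[312,104]],125);S([[361,148]],40)
E
```

```text
[[576.941094576782, 9.716423487488065]]
[[565.5282891184725, 159.435594777445], [587.3320721049002, -138.8059314596606]]
[[632.1115598887993, 119.50213993210906], [644.7769491009212, -80.48135432276088], [516.7340646258948, -88.29425193616655], [502.64839058949275, 111.1848726363514]]
[[658.0066994500473, -268.3139958915674]]
[[593.3248220513789, -274.4117639594174]]
[[577.029649505776, 3.427470143949563]]
[[586.7275306698119, -138.9252544232353], [567.4913897608049, 169.31809645762382]]
[[647.5701572276325, -82.33234260662891], [515.4919424278943, -86.77037260970997], [503.9449400381235, 150.49516449755686], [630.0643187373338, 157.97552316595352]]
[[660.104035775913, -273.2746031994146]]
[[592.9073847238757, -277.20647062402384]]
```

Run:
```python
from h import *
np.set_printoptions(precision=2,suppress=True)
print(get_calibration("wrist"))
for y in(183.9,3.9):
    print(y,solve_ik([577,10,125],[180,0,y]),solve_ik([586,-127,125],[180,0,y]))
j=solve_ik([600,-200,330],[180,0,183.9]);print(j)
goto([600,-200,330],[180,0,183.9]);wait(.4)
o=get_obs();print(o["t"],o["tcp_pos"],o["ee_rot"])
cv2.imwrite("pics/w1.png",get_image("wrist")[:,:,::-1])
```

```text
{'fx': 323.858312113734, 'fy': 323.858312113734, 'cx': 277.3667530347633, 'cy': 209.87038485048552, 'D': array([-0.06,  0.  ,  0.  ,  0.  ,  0.  ]), 'mount': array([[  -0.  ,   -0.96,   -0.29,   75.88],
       [   1.  ,   -0.  ,   -0.  ,    1.34],
       [   0.  ,   -0.29,    0.96, -143.42],
       [   0.  ,    0.  ,    0.  ,    1.  ]])}
183.9 [ -5.97  13.16 103.78   0.    63.05 -99.87] [ -18.93   15.69  100.64    0.     63.66 -112.83]
3.9 [ -5.97  13.16 103.78  -0.    63.05  80.13] [-18.93  15.69 100.64  -0.    63.66  67.17]
[ -24.79    9.87   84.91    0.     85.22 -118.69]
3.9083 [ 600.05 -199.82  329.95] [ 180.     -0.   -176.09]
```

View pics/w1.png

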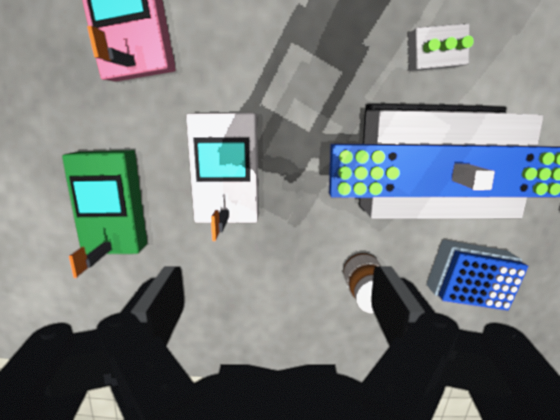

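The wrist view shows the white reader with its blade at (216,225), the board's leading end at column 331 (rows 146–197), and the post top at (482,179). I'll zoom in to get the edges.

```bash
python3 -c "
import cv2
a=cv2.imread('pics/w1.png')[130:250,190:350];cv2.imwrite('pics/w1c.png',cv2.resize(a,(800,600),interpolation=0))"
```

```text
(no output)
```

View pics/w1c.png

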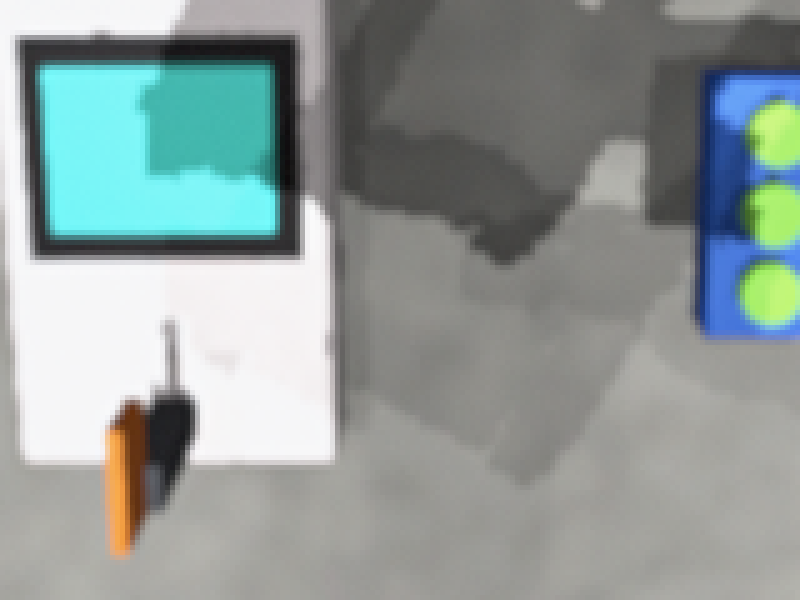

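Run:
```python
from h import *
np.set_printoptions(precision=1,suppress=True)
o=get_obs()
cr=lambda a:(np.array(a,float)+.5)/5-.5+[190,130]
P=lambda a,z:print(at_z(a,z,"wrist",o)[:,:2])
P(cr([[117,428],[121,555]]),125)      # blade top
P(cr([[714,72],[705,336]]),110)       # board end top corners
P(cr([[18,38],[298,38],[302,256],[36,256]]),40) #window frame
P([[378.5,113],[542,115],[525,217],[371.5,218]],90)
P([[482.5,179]],155)
P(cr([[335,462],[22,462]]),40)
```

```text
[[ 642.6 -268.5]
 [ 673.6 -267.3]]
[[ 555.6 -140.1]
 [ 615.9 -135.2]]
[[ 564.9 -311.9]
 [ 560.2 -238. ]
 [ 618.5 -234.4]
 [ 623.3 -307.1]]
[[518.3 -87.6]
 [502.6 111.4]
 [629.9 125.7]
 [644.7 -76.9]]
[[574.9  10.9]]
[[ 677.2 -222.5]
 [ 683.3 -311.4]]
```

Run:
```python
from h import *
np.set_printoptions(precision=2,suppress=True)
a=[180,0,184.1]
goto([576,10.5,190],a); move_l([576,10.5,116.3],a,100)
grip(18,40); wait(.3)
o=get_obs();print(o["t"],o["tcp_pos"],o["wrist_force"],o["moment"],o["grip_width"],o["grip_force"])
u=np.array([.0715,-.9974,0]);p=np.array([576,10.5,116.3])
move_l(p+20*u,a,40);o=get_obs();print(o["t"],o["tcp_pos"],o["wrist_force"],o["moment"],o["grip_width"],o["grip_force"])
move_l(p+120*u,a,60);wait(.3)
o=get_obs();print(o["t"],o["tcp_pos"],o["wrist_force"],o["moment"],o["grip_width"],o["grip_force"])
for n in("top","wrist"):cv2.imwrite(f"pics/{n}2.png",get_image(n)[:,:,::-1])
t=cv2.imread("pics/top2.png")[190:265,290:390];w=cv2.imread("pics/wrist2.png")
cv2.imwrite("pics/m2.png",np.vstack([cv2.resize(t,(400,300),interpolation=0),cv2.resize(w,(400,300))]))
```

```text
6.75 [576.29  10.32 116.65] [ 0.21 -1.86  3.01] [-0.09  0.    0.  ] 19.308025703724965 40.118043422698975
7.4 [577.8   -9.69 116.65] [-0.48  1.59  4.77] [ 0.36  0.04 -0.  ] 19.575126881883865 40.46411991119385
9.5167 [ 584.41 -107.71  116.44] [-0.58  5.02  6.1 ] [ 1.29  0.04 -0.06] 19.633295012882595 40.587007999420166
```

View pics/m2.png

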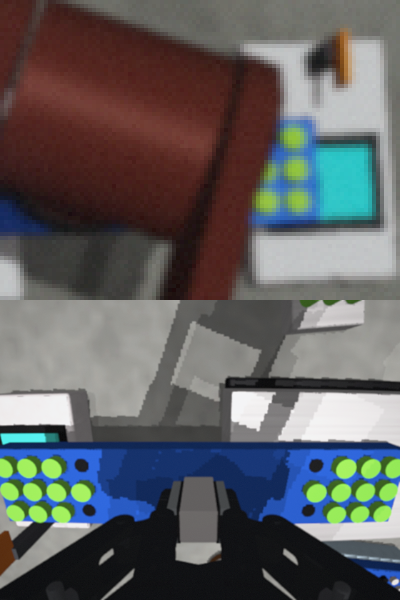

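The tool holds the board about 120 mm out, with the leading end at column ~369 and the blade at ~376 in the top picture. The board's edges slope a little in the wrist picture, so I'm checking tilt.

Run:
```python
import cv2,numpy as np
w=cv2.imread("pics/wrist2.png")
cv2.imwrite("pics/w2c.png",cv2.resize(w[180:350],(800,243),interpolation=3))
t=cv2.imread("pics/top2.png")[193:250,345:385]
cv2.imwrite("pics/m3.png",np.vstack([cv2.resize(w[180:350],(800,243),interpolation=3),cv2.copyMakeBorder(cv2.resize(t,(240,342),interpolation=0),0,0,0,560,0)]))
```

```text
(no output)
```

View pics/m3.png

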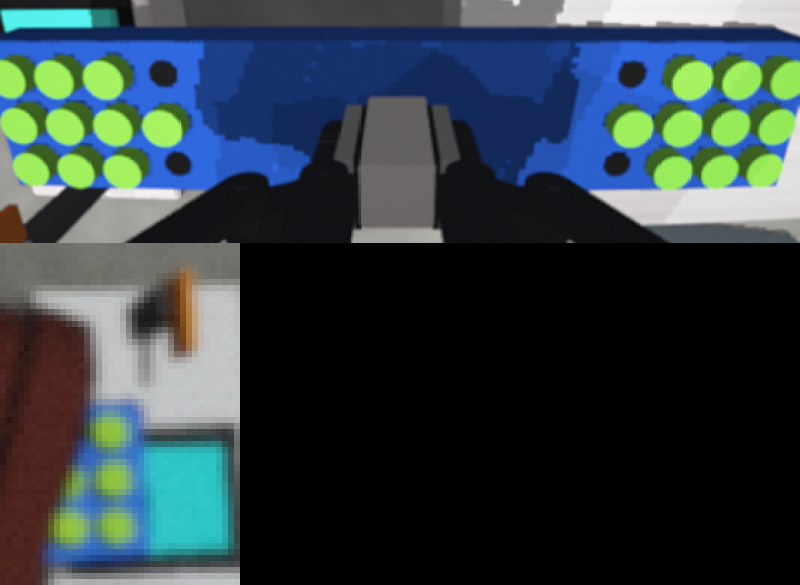

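The wrist view shows the board level and symmetric, so there's no tilt. In the top zoom its leading end is at (145,481) and the blade top at (191,310).

Run:
```python
from h import *
np.set_printoptions(precision=1,suppress=True)
cr=lambda a:(np.array(a,float)+.5)/6-.5+[345,193]
e=at_z(cr([[141,402],[150,560]]),110,"top");b=at_z(cr([[191,272],[192,350]]),125,"top");print(e,b)
u=np.array([.0715,-.9974,0]);print((b.mean(0)-e.mean(0))@u)
```

```text
[[ 531.6 -254.4  110. ]
 [ 471.7 -258.4  110. ]] [[ 580.8 -270.   125. ]
 [ 551.3 -270.5  125. ]]
18.36573989741708
```

Run:
```python
from h import *
np.set_printoptions(precision=1,suppress=True)
cr=lambda a:(np.array(a,float)-[0,243]+.5)/6-.5+[345,193]
e=at_z(cr([[141,402],[150,560]]),110,"top");b=at_z(cr([[191,272],[192,350]]),125,"top");print(e,b)
u=np.array([.0715,-.9974,0]);print((b.mean(0)-e.mean(0))@u)
```

```text
[[ 625.1 -253.9  110. ]
 [ 564.2 -257.7  110. ]] [[ 673.9 -269.9  125. ]
 [ 643.8 -270.2  125. ]]
18.823533194645556
```

Run:
```python
from h import *
np.set_printoptions(precision=2,suppress=True)
a=[180,0,184.1];u=np.array([.0715,-.9974,0]);p=np.array([576,10.5,116.3])
move_l(p+137*u,a,30);wait(.4)
o=get_obs();print(o["t"],o["tcp_pos"],o["tcp_pos"]@u,o["ee_rot"],o["wrist_force"],o["moment"],o["grip_width"],o["grip_force"])
for n in("top","wrist","side"):cv2.imwrite(f"pics/{n}3.png",get_image(n)[:,:,::-1])
w=cv2.imread("pics/wrist3.png")[190:340,0:120];t=cv2.imread("pics/top3.png")[193:250,345:385];s=cv2.imread("pics/side3.png")[140:220,235:325]
cv2.imwrite("pics/m4.png",np.hstack([cv2.resize(w,(480,600),interpolation=0),np.vstack([cv2.resize(t,(240,342),interpolation=0),cv2.resize(s,(240,258),interpolation=0)])]))
```

```text
10.7333 [ 585.53 -124.88  116.35] 166.42049458049263 [ 179.83   -0.03 -175.94] [-0.98  5.1   5.75] [ 1.24  0.01 -0.04] 19.954768460325035 40.60238242149353
```

View pics/m4.png

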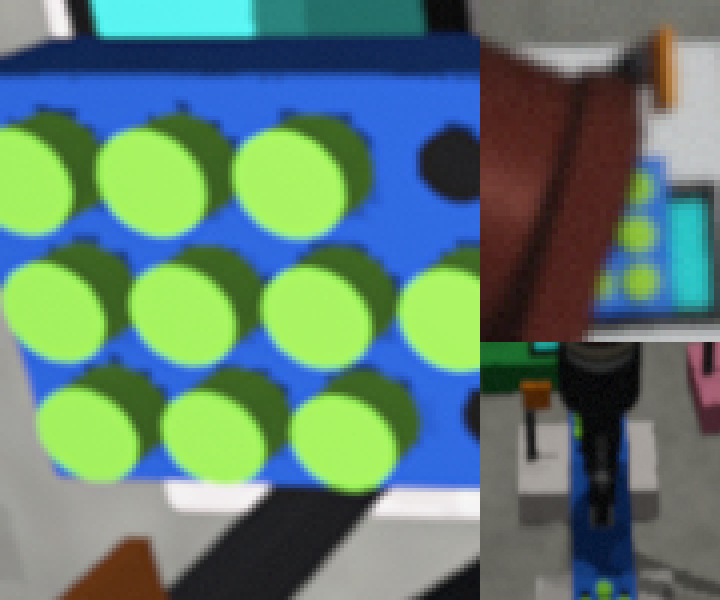

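The wrist view puts the board's near corner at (57,480). The top zoom puts the leading end at about column 188 and the blade top at 192.

Run:
```python
from h import *
np.set_printoptions(precision=1,suppress=True)
cr=lambda a:(np.array(a,float)+.5)/6-.5+[345,193]
u=np.array([.0715,-.9974,0]);o=get_obs()
e=at_z(cr([[183.5,157],[192,313]]),110,"top");b=at_z(cr([[191,29],[193,107]]),125,"top");print(e,b,(b.mean(0)-e.mean(0))@u)
C=at_z([[(57.5)/4-.5,480.5/4-.5+190]],110,"wrist",o);print(C,C@u,o["tcp_pos"]@u+150)
# edge profiles in raw top image
for f in("top2","top3"):
    t=cv2.imread(f"pics/{f}.png").astype(int);print(f,t[200:209,370:382].mean(0).round().astype(int).tolist())
```

```text
[[ 626.3 -270.5  110. ]
 [ 566.1 -273.9  110. ]] [[ 673.9 -269.9  125. ]
 [ 643.8 -270.6  125. ]] 2.5425025959103125
[[ 625.3 -269.4  110. ]] [313.4] 316.4016556856142
top2 [[55, 55, 56], [64, 64, 65], [66, 68, 75], [47, 56, 76], [29, 53, 89], [29, 80, 131], [69, 122, 173], [130, 161, 190], [173, 183, 191], [190, 191, 191], [194, 193, 191], [194, 193, 191]]
top3 [[45, 46, 53], [54, 54, 59], [59, 60, 69], [45, 53, 74], [26, 52, 89], [27, 79, 131], [69, 123, 174], [129, 160, 190], [173, 184, 192], [190, 191, 191], [193, 193, 192], [194, 193, 191]]
```

```bash
python3 -c "
from station import *
wait(.5);o=get_obs();print(o['t'],o['tcp_pos'],o['grip_force']);print(sign_off())"
```

```text
11.3833 [ 585.52816771 -124.86276919  116.35654105] 40.603317618370056
the job is handed in; nothing more can be done
None
```

I slid the board out flat towards the uncovered reader (the -y side), with its leading end about 1 mm from level with the orange blade by my measurements, and handed it in at 11.4 s still gripped with about 40 N; no verdict came back.

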